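# Find the hidden release notch of the equipment case and press it

## Task

The case's lid is held shut by a release hidden in a notch somewhere along its front ledge. With a fingertip, touch the ledge at its left end (the robot's left), feel your way along its top towards the right until you find the notch, and press the plate inside the notch fully down so that the lid comes ajar; then take the hand away. Do not touch the lid, and do not lift or shift anything else on the table.

Things in the scene. Friction and masses are not known exactly. Their poses are not given: they have to be found in the camera images.
- case: Olive hard-plastic case lying flat, fixed, 250 deep (x) x 368 wide (y). Origin: centre of its underside, on the table; at yaw 0 (it is turned up to 0.25 rad) x points away from the robot, y to its left. Along its front (-x) side runs a rigid aluminium ledge: flat top 60 above the table, case x -125 to -90, y +184 to -184. A channel 30 deep and 40 wide lies between ledge and lid.
- ledge_left (a point): point on the ledge's top, on its centre line (case x -107.5), 15 mm in from its left end (case y +169). The ledge is unbroken but for ONE notch: a gap 48 long (along y), cut through the full 35 width, vertical walls, floor = the olive release plate 13 mm below the ledge's top. The leftmost 88 mm of the ledge are always unbroken. Axes as the case
- ledge_right (a point): point on the ledge's top, on its centre line, 15 mm in from its right end (case y -169). Axes as the case. The notch's place differs every time and its pose is not reported: its centre lies between case y +72 and -120. Find it by touch or by eye
- release (a joint): how far the release plate (33 x 45, the notch's floor) is pressed down, in m: 0 at rest (13 mm below the ledge's top), 0.008 fully down at a stop (21 mm below the ledge's top). It resists with about 6 to 10 N, has no return spring and stays where it is left. Pressing it raises the lid in proportion, 0.13 rad when fully down
- lid: the case's ribbed dark lid, 172 x 362 x 12, top 64 mm (its ribs 67) above the table when shut. Origin on the hinge line along its far (+x) side; x points away from the robot; its front edge is at case x -50. Shut and level at the start; the release raises its front edge by about 22 mm, where it stays. Not to be touched
- jar_big: bystander: large clear glass storage jar with wire-clamp lid, diameter 100, height 150 mm, loose, origin at the centre of its underside; leave it where it is
- jar_small: bystander: small clear glass jar with wire-clamp lid, diameter 64, height 80 mm, loose, origin at the centre of its underside; leave it where it is
- tin: bystander: round metal tin, diameter 67, height 48 mm, loose, origin at the centre of its underside; leave it where it is
- can: bystander: orange drinks can, diameter 58, height 150 mm, loose, origin at the centre of its underside; leave it where it is
- scale: bystander: pocket scale, black with steel plate, 75 x 125 x 18 mm, loose, origin at the centre of its underside; leave it where it is
- phone: bystander: black phone lying flat, 72 x 150 x 9 mm, loose, origin at the centre of its underside; leave it where it is

How it is judged (in metres and radians):
On the way, in this order (a step that is already met when the one before it is completed fails the run):
1. a fingertip touches the ledge's top at its left end (the outer 50 mm) (x of the grasp point in the frame of case between -0.14 and -0.075 m and contact force between the fingers and case above 0.4 N and y of the grasp point in the frame of case above 0.134 m).
2. the fingertip touches the ledge again, or still, farther right on its unbroken left part (50 to 115 mm from the left end) (x of the grasp point in the frame of case between -0.14 and -0.075 m and contact force between the fingers and case above 0.4 N and y of the grasp point in the frame of case between 0.069 and 0.134 m).
3. the fingers press the release plate in the notch down by more than 6 mm (value of joint release above 0.006 m and contact force between the fingers and anything else above 0.5 N and x of the grasp point in the frame of case below -0.075 m).
At the end, for the whole second after the job is handed in: The release plate is down by more than 6 of its 8 mm, the lid stands ajar by more than 0.09 rad, both at rest, and every bystander is within 20 mm of where it was (value of joint release above 0.006 m and velocity of joint release below 0.002 m/s and angle between lid's own z axis and vertical above 0.09 rad and angular speed of lid below 0.05 rad/s and distance of each of jar_big, jar_small, tin, can, scale, phone from where it was at the start of the episode below 0.02 m); the robot touches nothing.
It fails at once if the robot touches the lid (over 2 N) (contact force between any of the fingers, the arm and lid above 2 N).
It fails at once if a bystander is lifted or shifted by more than 20 mm (distance of any of jar_big, jar_small, tin, can, scale, phone from where it was at the start of the episode above 0.02 m).
It also fails if it takes over 72 s, if anything falls off the work surface, if the arm or the gripper's body presses on something with over 40 N, if the wrist force passes 120 N, or if a joint passes its speed limit or range.

## Robot

A 6-joint arm with a two-finger parallel gripper is mounted at the origin on the work surface. World frame = base frame: x ahead of the robot, y to its left, z up, the work surface at z = 0. Lengths are in mm, angles in rad, forces in N, time in s.
With the tool pointing down it reaches from about 275 to 750 mm from the base axis. Payload 10.2 kg.
Tool frame: the origin (TCP) lies between the finger pads; the fingertips stand ctrl.tips_ahead ahead of it and the grasp point (between the pads) lies 8 mm behind it (ctrl.tips_ahead is the distance from the TCP to the fingertips, in mm); z points along the fingers, y is the direction in which the jaws open and shut (so a half turn about z gives the same grasp; the last joint's range is limited). The gripper opens to 85 mm and grips with 20 to 120 N. Pads are 22 mm wide; open, the fingers measure 114 mm over their backs; the gripper's body (76 mm by 85 mm) begins 54 mm behind the grasp point. The pads swing forward as they close: fully open they stand 13 mm farther back than shut.
Start: joints at [0.92, 0.313, 1.498, -0, 1.331, -0.223], TCP at [217.82, 477.688, 242.294] pointing down, gripper open.
Joint ranges: [-2.94, 2.94], [-0.97, 2.17], [0.19, 2.56], [-1.23, 4.37], [0.02, 3.11], [-2.88, 2.88]. Speed limits (rad/s): [2.39, 2.39, 3.01, 3.14, 3.14, 3.14].

## Interface

Orientations are given as a unit quaternion [w, x, y, z].
In Python, from rig import ctrl gives the robot as it stands. The module is installed in compiled form; this text tells all that it offers.
- The arm moves only by the tool move_arm, never from a script. Its argument "motion" is a list of rows, each an object with "offset": the shift along the tool's x, y, z in m, a list of three; "angular": the turn, a rotation vector about the tool's x, y, z in degrees, a list of three; "jaw": the finger opening in m, from 0 to 0.0854. In form: [{"offset": [tx, ty, tz], "angular": [ax, ay, az], "jaw": jaw}, ...]. A call has 1 to 5 rows; each row is the pose to reach, as a shift and turn from the pose commanded when the call began, along the tool's axes at that moment; what a row does not reach only later rows make up. A row lasts 1/8 s, in which the tool goes at most 62.5 mm and 10.7 degrees, less where a joint would pass 70% of its speed; a pose out of reach is approached as far as the arm can. A call with a gripper value outside its range is refused whole. The fingers move at their own pace and stop on an object; "squeeze" is the grip in N (left out, the last holds). Time passes only in rows, so rows that repeat a pose let the fingers close. It gives the time, the measured TCP pose, the force and the opening at its end, in the units of the state.
- ctrl.sense(): the state, without advancing time (a new reading comes with each control period).
- ctrl.capture(name): name is "side" or "top"; returns a dict with "img" (420x560x3 uint8, red, green, blue), "intrinsics" (3x3 intrinsics, pixels), "rvec" (rotation vector, rad) and "tvec" (3), from world to camera coordinates, as OpenCV has them. Camera axes: x right, y down, z forward; pixel columns grow to the right and rows downward; lengths in mm; the calibration is good to about 2 mm. A picture is of the moment at which its call begins. There is no depth.
- ctrl.finish_job(): hands the job in, once; it reports no verdict.
The state is a dict: "time_s": time; "joints": joint angles; "dq": joint speeds; "tau": joint torques, N m; "eef_pos": TCP position; "ee_rot": TCP orientation; "force": force on the tool from outside, world axes, zero at the start; "wrist_torque": the same for the moment, N m; "grip_width": opening from 0.0 (shut) to 1.0 (fully open).
Only numpy, scipy, OpenCV 4.12 (cv2) and the standard library are available. Lean on these libraries where they do the work, as an engineer would, in place of code of your own. Each camera call takes 0.05 s, during which the arm holds its last target. There are 200 camera calls.

## Working session

There is one attempt and no reset: what is moved stays moved. The work goes in short steps, Python scripts to look and compute and a tool call to move; the robot and the scene stay as the last step left them, time stands still between calls to the robot, and variables do not carry over. Pictures are saved under pics/ and viewed, about 8 in all and at most 12, crops included, and the job is handed in when it is done.

Besides the shell and the picture viewer there is one more tool, called after "Emit:" as name(argument=value, ...) on one line, values as JSON. move_arm: Moves the arm, as the interface text tells. Its arguments: {"type":"object","properties":{"motion":{"type":"array","items":{"type":"object","properties":{"offset":{"type":"array","items":{"type":"number"}},"angular":{"type":"array","items":{"type":"number"}},"jaw":{"type":"number"}}}},"squeeze":{"type":"number"}},"required":["motion"]}

```bash
mkdir -p pics; python3 - <<'E'
from rig import ctrl
import cv2,pickle
print(ctrl.tips_ahead, ctrl.sense())
for n in("top","side"):
    d=ctrl.capture(n); pickle.dump(d,open(n+".pkl","wb")); cv2.imwrite(f"pics/{n}0.png",d["img"][:,:,::-1]); print(n,d["intrinsics"],d["rvec"],d["tvec"])
E
```

```text
11.0 {'time_s': 0.0, 'joints': array([ 9.19597197e-01,  3.13434193e-01,  1.49843081e+00,  7.31257324e-06,
        1.33102874e+00, -2.23440578e-01]), 'dq': array([-0.00039732,  0.0023703 ,  0.00109622,  0.00072488, -0.00052193,
       -0.0002041 ]), 'tau': array([-1.85485558e-03, -4.12258637e+01, -2.59746408e+01, -2.26866809e-04,
        4.05876330e-03, -7.02471127e-06]), 'eef_pos': array([217.66175042, 477.48106224, 241.74552712]), 'ee_rot': array([-2.78730329e-04,  2.12253180e-01,  9.77214493e-01, -5.87816307e-04]), 'force': array([ 0.63583338, -0.62794557, -0.08660455]), 'wrist_torque': array([0.00061812, 0.01534485, 0.02167723]), 'grip_width': 0.9989958114032477}
top [[451.97009066   0.         282.17982196]
 [  0.         451.97009066 211.74637556]
 [  0.           0.           1.        ]] [ 2.15692866 -2.12798877  0.11664777] [ 32.29708411 591.34908827 945.27684535]
side [[416.92424124   0.         279.41239015]
 [  0.         416.92424124 215.65767785]
 [  0.           0.           1.        ]] [ 2.14314354 -0.73352756  0.34544318] [-443.11989879  282.5728435   819.86680234]
```

View pics/top0.png

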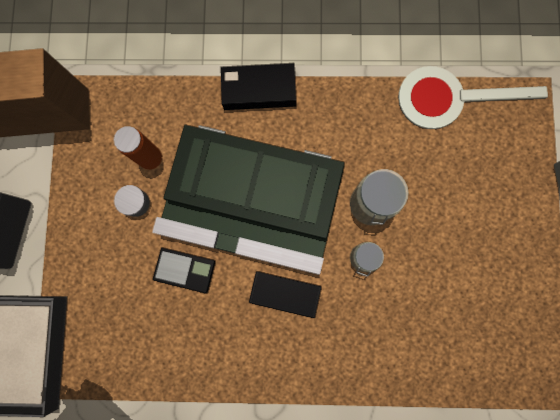

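View pics/side0.png

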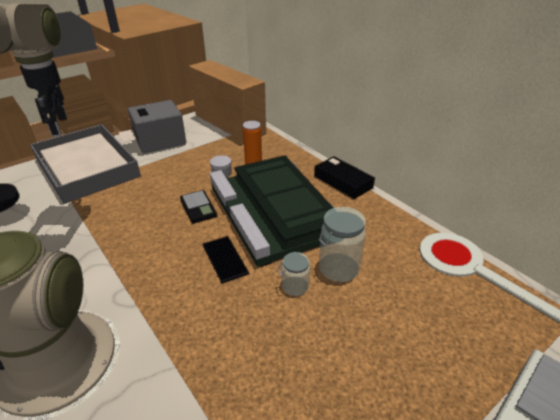

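The top picture shows the ledge as a light strip from about (155,226) to (322,265), with the notch at about (217–238, 240). I'll enlarge it to read it more closely.

```bash
python3 - <<'E'
import cv2,pickle
d=pickle.load(open("top.pkl","rb")); c=d["img"][205:285,140:340,::-1]
cv2.imwrite("pics/crop1.png",cv2.resize(c,None,fx=4,fy=4,interpolation=cv2.INTER_CUBIC))
E
```

```text
(no output)
```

View pics/crop1.png

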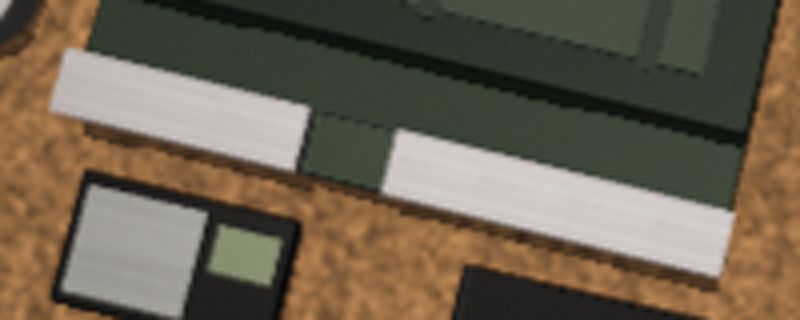

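```bash
cat > h.py <<'E'
import numpy as np,cv2,pickle
d=pickle.load(open("top.pkl","rb"));R,_=cv2.Rodrigues(d["rvec"]);t=np.ravel(d["tvec"]);Ki=np.linalg.inv(d["intrinsics"])
def w(u,v,z):
    r=R.T@(Ki@[u,v,1]);c=-R.T@t;return c+r*(z-c[2])/r[2]
cr=lambda U,V,z:w((U+.5)/4-.5+140,(V+.5)/4-.5+205,z)
P={k:cr(*p,60)[:2] for k,p in dict(lb=(68,48),lf=(51,110),rb=(735,212),rf=(720,277),nlb=(311,107),nlf=(297,170),nrb=(396,130),nrf=(382,193)).items()}
L=(P['lb']+P['lf'])/2;Rr=(P['rb']+P['rf'])/2;ey=(L-Rr)/np.linalg.norm(L-Rr);ex=np.array([ey[1],-ey[0]]);M=(L+Rr)/2
yaw=np.arctan2(-ey[0],ey[1]);O=M+107.5*ex
world=lambda x,y:O+x*ex+y*ey
case=lambda p:np.array([(p-O)@ex,(p-O)@ey])
E
python3 - <<'E'
from h import *
from scipy.spatial.transform import Rotation as Q
print("len",np.linalg.norm(L-Rr),"w",np.linalg.norm(P['lb']-P['lf']),np.linalg.norm(P['rb']-P['rf']),"yaw",yaw,O)
for k in P: print(k,P[k],case(P[k]))
n=np.mean([case(P[k])[1] for k in P if k[0]=='n']); print("notch y",n,world(-107.5,n))
for y in(165,150,134,100,n): print(y,world(-107.5,y))
from rig import ctrl
s=ctrl.sense();q=s["ee_rot"];T=Q.from_quat(np.r_[q[1:],q[0]]).as_matrix();print(T)
for nm,(u,v) in dict(tin=(130,200),can=(127,138),jarb=(381,193)).items(): print(nm,case(w(u,v,48 if nm=='tin' else 150)[:2]))
E
```

```text
len 366.20224241404645 w 34.215764796486106 34.7981544546567 yaw -0.227575993465021 [621.06400875 109.78969461]
lb [574.34918342 308.72247746] [-90.3928919  183.26388649]
lf [540.94369621 316.12463827] [-124.6071081   182.93835592]
rb [491.99012794 -48.19868996] [ -90.10104443 -183.03605699]
rf [458.06008167 -40.47447391] [-124.89895557 -183.16618542]
nlb [544.35810544 177.03440502] [-89.8996585   48.20475166]
nlf [510.8182566  183.33792816] [-123.99690098   46.7785963 ]
nrb [532.71624391 131.38875893] [-90.94292882   1.10942775]
nrf [499.31851699 137.87642462] [-1.24943259e+02 -1.05267885e-01]
notch y 23.99687695699142 [521.74986807 157.42163312]
165 [553.5625249 294.7891532]
150 [550.17827466 280.17591091]
134 [546.56840774 264.58845246]
100 [538.89744054 231.46510326]
23.99687695699142 [521.74986807 157.42163312]
[[-9.09893156e-01  4.14842122e-01 -6.76452021e-04]
 [ 4.14842596e-01  9.09892776e-01 -8.70075764e-04]
 [ 2.54554731e-04 -1.07229710e-03 -9.99999393e-01]]
tin [-68.56620124 254.0752133 ]
can [ 42.99801366 255.19904426]
jarb [  53.42520239 -257.25142206]
```

The image geometry checks out: ledge 366 x 34.5 mm against the given 368 x 35, yaw -0.228, notch centre at case y ≈ +24. I'll close the fingers, travel high and turn -11.5° so the jaws line up with the ledge.

Emit:
move_arm(motion=[{"offset":[-0.05,-0.005,0],"angular":[0,0,-2.5],"jaw":0},{"offset":[-0.1,-0.01,0],"angular":[0,0,-5],"jaw":0},{"offset":[-0.15,-0.015,0],"angular":[0,0,-7.5],"jaw":0},{"offset":[-0.2,-0.02,0],"angular":[0,0,-10],"jaw":0},{"offset":[-0.25,-0.025,0],"angular":[0,0,-11.5],"jaw":0}], squeeze=20)

```text
time_s: 0.72
eef_pos: [436.1, 350.2, 242.0]
ee_rot: [-0.0, 0.113, 0.994, -0.0]
force: [-0.0, 0.2, -0.5]
grip_width: -0.001
```

Emit:
move_arm(motion=[{"offset":[-0.05,-0.015,0],"jaw":0},{"offset":[-0.1,-0.03,0],"jaw":0},{"offset":[-0.127,-0.0375,0.04],"jaw":0},{"offset":[-0.127,-0.0375,0.09],"jaw":0},{"offset":[-0.127,-0.0375,0.14],"jaw":0}])

```text
schema error: expected keys offset, angular, jaw
```

Emit:
move_arm(motion=[{"offset":[0,0,0],"jaw":0},{"offset":[0,0,0.005],"jaw":0},{"offset":[0,0,0.01],"jaw":0},{"offset":[0,0,0.015],"jaw":0},{"offset":[0,0,0.02],"jaw":0}])

```text
schema error: expected keys offset, angular, jaw
```

Emit:
move_arm(motion=[{"offset":[-0.05,-0.015,0],"angular":[0,0,0],"jaw":0},{"offset":[-0.1,-0.03,0],"angular":[0,0,0],"jaw":0},{"offset":[-0.127,-0.0375,0.04],"angular":[0,0,0],"jaw":0},{"offset":[-0.127,-0.0375,0.09],"angular":[0,0,0],"jaw":0},{"offset":[-0.127,-0.0375,0.14],"angular":[0,0,0],"jaw":0}])

```text
time_s: 1.35
eef_pos: [550.2, 285.7, 100.3]
ee_rot: [-0.0, 0.114, 0.994, -0.0]
force: [-0.2, 0.5, 0.3]
grip_width: -0.001
```

Emit:
move_arm(motion=[{"offset":[0,0,0],"angular":[0,0,0],"jaw":0},{"offset":[0,0,0.005],"angular":[0,0,0],"jaw":0},{"offset":[0,0,0.01],"angular":[0,0,0],"jaw":0},{"offset":[0,0,0.015],"angular":[0,0,0],"jaw":0},{"offset":[0,0,0.02],"angular":[0,0,0],"jaw":0}])

```text
time_s: 1.98
eef_pos: [550.4, 286.2, 82.5]
ee_rot: [0.0, 0.113, 0.994, 0.0]
force: [-0.3, -0.4, -0.4]
grip_width: -0.003
```

Emit:
move_arm(motion=[{"offset":[0,0,0.004],"angular":[0,0,0],"jaw":0},{"offset":[0,0,0.008],"angular":[0,0,0],"jaw":0},{"offset":[0,0,0.01],"angular":[0,0,0],"jaw":0},{"offset":[0,0,0.011],"angular":[0,0,0],"jaw":0},{"offset":[0,0,0.011],"angular":[0,0,0],"jaw":0}])

```text
time_s: 2.6
eef_pos: [550.2, 286.1, 71.3]
ee_rot: [0.0, 0.113, 0.994, 0.0]
force: [0.6, 0.6, -0.3]
grip_width: 0.002
```

Emit:
move_arm(motion=[{"offset":[0,0,0.0005],"angular":[0,0,0],"jaw":0},{"offset":[0,0,0.001],"angular":[0,0,0],"jaw":0},{"offset":[0,0,0.001],"angular":[0,0,0],"jaw":0}])

```text
time_s: 2.98
eef_pos: [550.3, 286.2, 71.1]
ee_rot: [0.0, 0.113, 0.994, 0.0]
force: [-3.5, -0.6, 5.5]
grip_width: 0.0
```

Contact at 5.5 N, with the ledge top at tip z ≈ 60. Now I'll slide right.

Emit:
move_arm(motion=[{"offset":[0,-0.006,0],"angular":[0,0,0],"jaw":0},{"offset":[0,-0.012,0],"angular":[0,0,0],"jaw":0},{"offset":[0,-0.018,0],"angular":[0,0,0],"jaw":0},{"offset":[0,-0.024,0],"angular":[0,0,0],"jaw":0},{"offset":[0,-0.03,0],"angular":[0,0,0],"jaw":0}])

```text
time_s: 3.6
eef_pos: [544.0, 257.0, 71.1]
ee_rot: [0.001, 0.113, 0.994, 0.001]
force: [0.9, 4.5, 5.2]
grip_width: 0.001
```

Emit:
move_arm(motion=[{"offset":[0,-0.006,0],"angular":[0,0,0],"jaw":0},{"offset":[0,-0.012,0],"angular":[0,0,0],"jaw":0},{"offset":[0,-0.018,0],"angular":[0,0,0],"jaw":0},{"offset":[0,-0.024,0],"angular":[0,0,0],"jaw":0},{"offset":[0,-0.03,0],"angular":[0,0,0],"jaw":0}])

```text
time_s: 4.22
eef_pos: [537.3, 227.7, 71.1]
ee_rot: [0.001, 0.113, 0.994, 0.001]
force: [0.8, 3.7, 6.2]
grip_width: -0.002
```

Still in contact at case y ≈ 96. Continuing to the notch.

Emit:
move_arm(motion=[{"offset":[0,-0.006,0],"angular":[0,0,0],"jaw":0},{"offset":[0,-0.012,0],"angular":[0,0,0],"jaw":0},{"offset":[0,-0.018,0],"angular":[0,0,0],"jaw":0},{"offset":[0,-0.024,0],"angular":[0,0,0],"jaw":0},{"offset":[0,-0.03,0],"angular":[0,0,0],"jaw":0}])

```text
time_s: 4.85
eef_pos: [530.5, 198.5, 71.0]
ee_rot: [0.001, 0.113, 0.994, 0.001]
force: [1.4, 4.3, 5.7]
grip_width: -0.001
```

Emit:
move_arm(motion=[{"offset":[0,-0.006,0],"angular":[0,0,0],"jaw":0},{"offset":[0,-0.012,0],"angular":[0,0,0],"jaw":0},{"offset":[0,-0.018,0],"angular":[0,0,0],"jaw":0},{"offset":[0,-0.024,0],"angular":[0,0,0],"jaw":0},{"offset":[0,-0.027,0],"angular":[0,0,0],"jaw":0}])

```text
time_s: 5.48
eef_pos: [523.5, 171.5, 70.1]
ee_rot: [-0.0, 0.113, 0.994, -0.0]
force: [0.3, -0.4, 0.7]
grip_width: -0.002
```

Emit:
move_arm(motion=[{"offset":[0,-0.005,0],"angular":[0,0,0],"jaw":0},{"offset":[0,-0.01,0],"angular":[0,0,0],"jaw":0},{"offset":[0,-0.015,0],"angular":[0,0,0],"jaw":0},{"offset":[0,-0.015,0],"angular":[0,0,0],"jaw":0}])

```text
time_s: 5.98
eef_pos: [520.4, 157.2, 70.3]
ee_rot: [-0.0, 0.114, 0.994, -0.0]
force: [1.2, -0.5, -0.7]
grip_width: 0.001
```

The force vanished and the tip dropped 1 mm: the notch, agreeing with the picture. Now I'll press down.

Emit:
move_arm(motion=[{"offset":[-0.001,0,0.003],"angular":[0,0,0],"jaw":0},{"offset":[-0.001,0,0.006],"angular":[0,0,0],"jaw":0},{"offset":[-0.001,0,0.009],"angular":[0,0,0],"jaw":0},{"offset":[-0.001,0,0.012],"angular":[0,0,0],"jaw":0},{"offset":[-0.001,0,0.014],"angular":[0,0,0],"jaw":0}])

```text
time_s: 6.6
eef_pos: [521.5, 157.4, 56.6]
ee_rot: [-0.0, 0.113, 0.994, 0.0]
force: [-2.9, -0.9, 6.8]
grip_width: 0.0
```

Emit:
move_arm(motion=[{"offset":[0,0,0.002],"angular":[0,0,0],"jaw":0},{"offset":[0,0,0.004],"angular":[0,0,0],"jaw":0},{"offset":[0,0,0.0055],"angular":[0,0,0],"jaw":0},{"offset":[0,0,0.007],"angular":[0,0,0],"jaw":0},{"offset":[0,0,0.007],"angular":[0,0,0],"jaw":0}])

```text
time_s: 7.22
eef_pos: [521.5, 157.4, 50.9]
ee_rot: [0.0, 0.113, 0.994, -0.0]
force: [-8.0, -0.5, 17.7]
grip_width: 0.001
```

Emit:
move_arm(motion=[{"offset":[0,0,0.001],"angular":[0,0,0],"jaw":0},{"offset":[0,0,0.002],"angular":[0,0,0],"jaw":0},{"offset":[0,0,0.002],"angular":[0,0,0],"jaw":0}])

```text
time_s: 7.6
eef_pos: [521.6, 157.4, 50.7]
ee_rot: [0.0, 0.113, 0.994, -0.0]
force: [-15.3, -1.7, 38.3]
grip_width: -0.004
```

Hard stop, with the force rising and z no longer moving. I'll retract straight up.

Emit:
move_arm(motion=[{"offset":[0,0,-0.01],"angular":[0,0,0],"jaw":0},{"offset":[0,0,-0.03],"angular":[0,0,0],"jaw":0},{"offset":[0,0,-0.07],"angular":[0,0,0],"jaw":0},{"offset":[0,0,-0.12],"angular":[0,0,0],"jaw":0},{"offset":[0,0,-0.17],"angular":[0,0,0],"jaw":0}])

```text
time_s: 8.22
eef_pos: [521.3, 157.2, 218.7]
ee_rot: [-0.0, 0.113, 0.994, -0.0]
force: [0.3, -0.4, 0.3]
grip_width: 0.005
```

Emit:
move_arm(motion=[{"offset":[0.04,0.03,0],"angular":[0,0,0],"jaw":0},{"offset":[0.08,0.06,0],"angular":[0,0,0],"jaw":0},{"offset":[0.12,0.09,0],"angular":[0,0,0],"jaw":0},{"offset":[0.15,0.12,0],"angular":[0,0,0],"jaw":0},{"offset":[0.15,0.12,0],"angular":[0,0,0],"jaw":0}])

```text
time_s: 8.85
eef_pos: [400.9, 309.7, 217.3]
ee_rot: [-0.0, 0.112, 0.994, 0.0]
force: [0.0, -0.0, 0.8]
grip_width: -0.001
```

```bash
python3 - <<'E'
from rig import ctrl
import cv2,numpy as np
a=ctrl.capture("top")["img"][90:310,110:420,::-1];b=ctrl.capture("side")["img"][100:320,170:400,::-1]
cv2.imwrite("pics/end.png",cv2.resize(np.hstack([a,b]),(799,326)))
print(ctrl.sense()["eef_pos"],ctrl.sense()["force"])
E
```

```text
[402.39775298 307.90553846 217.15872781] [ 0.20265322 -0.59598693 -0.26371653]
```

View pics/end.png

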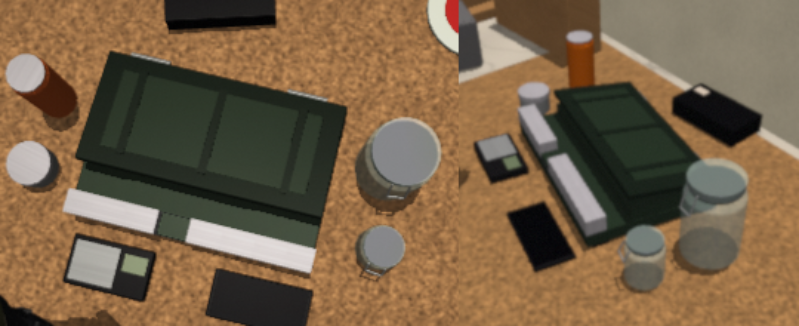

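The picture shows the lid's front edge raised (the side view has its dark front face thicker, around (650,190)), the bystanders where they were, and the hand clear. Handing the job in.

```bash
python3 -c "
from rig import ctrl
print(ctrl.finish_job())"
```

```text
the job is handed in; nothing more can be done
None
```

I pressed the release plate down to its stop, the lid came ajar, and the job is handed in; no verdict was reported.

- **Touch and slide:** With the fingers shut, I touched the ledge's left end at case y ≈ +156 with about 5.5 N. I slid right in contact at 5–6 N.
- **Notch:** The force had vanished and the tip had dropped about 1 mm by case y ≈ +38. That fits the notch centre of about +24 measured in the picture, so I pressed there.
- **Press:** The plate went down about 20.4 mm below the ledge top; full travel is 21 mm. The force rose to 38 N with almost no further movement, so I took that as the stop.
- **Retreat:** I lifted straight up and moved the hand aside; about 9 s of the 72 s were used.

**Last checks:** By eye in the last picture, the lid stands raised and the bystanders have not moved. The tool force was near zero. I did not measure the lid's angle or the plate's depth after the release. No check failed or disagreed; two move calls were refused for a missing field, so the arm did not move.

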